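Slant a T-shaped perch through the roof hatch of a bird cage and hold it inside

ROBOT

A 7-joint arm with a two-finger parallel gripper is mounted at the origin on the work surface. World frame = base frame: x ahead of the robot, y to its left, z up, the work surface at z = 0. Lengths are in m, angles in rad, forces in N, time in s.
With the tool pointing down it reaches from about 0.35 to 0.9 m from the base axis. Payload 19.9 kg.
Tool frame: the origin (TCP) lies at the very end of the fingers, on their centre line; the grasp point (between the pads) lies 19 mm behind it; z points along the fingers, y is the line along which they close (so a half turn about z gives the same grasp; the last joint's range is limited). The gripper opens to 94 mm and grips with 3 to 60 N. Pads are 16 mm wide; open, the fingers measure 119 mm over their backs; the gripper's body (75 mm by 177 mm) begins 78 mm behind the grasp point.
Start: joints at [-1.24, 0.417, -0.01, 1.614, 0.005, 1.111, -0.053], TCP at [0.227, 0.582, 0.205] pointing down, gripper open.
Joint ranges: [-2.81, 2.81], [-0.39, 2.02], [-1.27, 1.25], [0.06, 2.57], [-1.19, 4.33], [0.19, 2], [-2.82, 2.82]. Speed limits (rad/s): [1.89, 1.89, 2.39, 2.39, 3.01, 3.01, 3.01].

INTERFACE

Orientations are given as a rotation vector (axis times angle).
In Python, from bench import arm, eyes, workorder gives the robot as it stands.
- The arm moves only by the tool apply_moves, never from a script. Its argument "rows" is a list of rows, each a list of 3 entries, a list of its own where there are three numbers: the finger opening in cm, from 0 to 9.4, then the shift along the world's x, y, z in cm, then the turn about the world's z in degrees. A call has 1 to 20 rows; each row shifts and turns the commanded pose from where the row before left it; what a row does not reach is not made up. A row lasts 1/8 s, in which the tool goes at most 62.5 mm and 10.7 degrees, less where a joint would pass 70% of its speed; a pose out of reach is approached as far as the arm can. A call with a gripper value outside its range is refused whole. The fingers move at their own pace and stop on an object; the grip force is fixed at half the most. Time passes only in rows, so rows that do not move let the fingers close. It gives the time, the measured TCP pose, the force, the opening and the grip force at its end, in the units of the state.
- arm.sense(): the state, without advancing time (a new reading comes with each control period).
- eyes.snapshot(name): name is "side" or "top"; returns the picture (400x640x3 uint8, red, green, blue); there is no depth.
- eyes.camera_params(name): a dict with "fx", "fy", "cx", "cy" (pixels), "distortion" ([k1, k2, p1, p2, k3] as OpenCV has them; the pictures are not rectified), "world_from_camera" (4x4, takes a point from camera to world coordinates). Camera axes: x right, y down, z forward; pixel columns grow to the right and rows downward; lengths in m; the calibration is good to about 2 mm. A picture is of the moment at which its call begins. camera_params takes no time and is no camera call.
- workorder.hand_in(): hands the job in; it is judged then, once.
The state is a dict: "time_s": time; "joints": joint angles; "qd": joint speeds; "tau": joint torques, N m; "position": TCP position; "ee_rot": TCP orientation; "contact_force": force on the tool from outside, world axes, zero at the start; "ft_torque": the same for the moment, N m; "finger_gap": finger opening in m; "grip_force": force on a finger pad.
Only numpy, scipy, OpenCV 4.12 (cv2) and the standard library are available. Lean on these libraries where they do the work, as an engineer would, in place of code of your own. Each camera call takes 0.05 s, during which the arm holds its last target. There are 200 camera calls.

TASK

Pick up the T-shaped wooden perch by its post and bring its long board into the wire bird cage through the hatch in the cage roof: the board is longer than the hatch, so tilt it and let one end go in first, then bring it level. Finish while still holding the perch by its post, level and still, with the whole board inside the cage, below the roof and at least three centimetres above the cage floor, touching neither the cage nor the bowl in it, so that a colleague can fasten it. Do not bump the cage hard, and leave the bowl, and the tin, carton and small box around the perch, where they are.

Things in the scene. Friction and masses are not known exactly. Their poses are not given: they have to be found in the camera images.
- perch: The loose T-shaped perch of plain wood, about 0.13 kg, standing upright on the bench: a flat board 230 (along its x) x 36 (y) x 14 mm (z) with a square post, 14 x 14 mm, rising 160 mm from the middle of the board's upper face, so 174 mm high in all. Origin: centre of the board's underside; z points up along the post.
- perch_post (a point): Where to grip the perch: on the post's axis, 152 mm above the board's underside and 22 mm below the post's top. The post's sides are parallel to the board's x and y. Axes as the perch.
- perch_board (a point): Centre of the perch's board, half-way through its thickness (7 mm above its underside). Axes as the perch.
- perch_end_a (a point): Middle of the board's end face at its own +x, 115 mm from the board's centre. Axes as the perch.
- perch_end_b (a point): Middle of the board's end face at its own -x, 115 mm from the board's centre. Axes as the perch.
- cage: Wire bird cage fixed to the bench, 380 (its x) x 240 (y) x 170 mm high (z), with a black tray 28 mm high as its foot; the tray's inner floor is 5 mm above the bench. White wires 4 mm thick close all sides and the roof except for the hatch. Inside it is 368 x 228 mm. Its x axis points away from the robot, turned by up to 0.35 rad either way. Origin: centre of its underside.
- cage_hatch (a point): Centre of the open hatch in the middle of the cage roof, level with the top of the roof wires (170 mm above the bench). The opening is 170 mm long (cage x) and 84 mm wide (cage y), without a flap, framed by a flat white rim 12 mm wide and 4 mm thick; the roof wires are 4 mm thick. Axes as the cage.
- feed_bowl: White bowl 64 mm wide, 28 mm high, standing loose on the cage floor near its far end (cage +x). Origin: centre of its underside.
- tin: Round tin (blue, pale label band) 60 mm wide, 75 mm high, standing beside the perch; leave it alone. Origin: centre of its underside.
- carton: Cardboard carton 70 x 45 x 80 mm high, standing beside the perch; leave it alone. Origin: centre of its underside.
- treat_box: Small red box 60 x 40 x 50 mm high, beyond one end of the perch; leave it alone. Origin: centre of its underside.
Mind the look-alikes: they are no part of the job. Of the things that look like the perch, the largest one is meant. Of the things that look like the feed_bowl, take the one that is farthest from the robot's base at the start.

How it is judged:
On the way, in this order (a step that is already met when the one before it is completed fails the run):
1. the perch is lifted off the bench (height (world z) of perch above 0.02 m), for 0.1 s.
2. the board slants through the hatch: one end is inside the cage below the roof, the other still above it (((x of perch_end_a in the frame of cage between -0.185 and 0.185 m and y of perch_end_a in the frame of cage between -0.115 and 0.115 m and z of perch_end_a in the frame of cage between 0.01 and 0.16 m and z of perch_end_b in the frame of cage above 0.18 m) or (x of perch_end_b in the frame of cage between -0.185 and 0.185 m and y of perch_end_b in the frame of cage between -0.115 and 0.115 m and z of perch_end_b in the frame of cage between 0.01 and 0.16 m and z of perch_end_a in the frame of cage above 0.18 m))), for 0.1 s.
At the end, for the whole second after the job is handed in: Both ends of the board are inside the cage walls, their mid-thickness 37 to 155 mm above the cage's underside (roof top at 170 mm); the perch is within 0.17 rad of upright, still (under 30 mm/s and 0.2 rad/s), held by the fingers (over 1 N) and touches neither the cage nor the bowl (under 0.2 N) (x of perch_end_a in the frame of cage between -0.185 and 0.185 m and y of perch_end_a in the frame of cage between -0.115 and 0.115 m and z of perch_end_a in the frame of cage between 0.037 and 0.155 m and x of perch_end_b in the frame of cage between -0.185 and 0.185 m and y of perch_end_b in the frame of cage between -0.115 and 0.115 m and z of perch_end_b in the frame of cage between 0.037 and 0.155 m and angle between perch's own z axis and vertical below 0.17 rad and linear speed of perch below 0.03 m/s and angular speed of perch below 0.2 rad/s and contact force between perch and the fingers above 1 N and contact force between perch and cage below 0.2 N and contact force between perch and feed_bowl below 0.2 N); the arm keeps its last pose, push and grip.
It fails at once if the cage is bumped hard (over 30 N) by the perch, fingers or arm (contact force between any of perch, the fingers, the arm and cage above 30 N).
It fails at once if a bystander is moved more than 30 mm (distance of any of feed_bowl, tin, carton, treat_box from where it was at the start of the episode above 0.03 m).
It also fails if it takes over 58 s, if anything falls off the work surface, if the arm or the gripper's body presses on something with over 40 N, if the wrist force passes 120 N, or if a joint passes its speed limit or range.

## Working session

There is one attempt and no reset: what is moved stays moved. The work goes in short steps, Python scripts to look and compute and a tool call to move; the robot and the scene stay as the last step left them, time stands still between calls to the robot, and variables do not carry over. Pictures are saved under pics/ and viewed, at most 10 in all, crops included, and the job is handed in when it is done.

Besides the shell and the picture viewer there is one more tool, called after "Call:" as name(argument=value, ...), one argument or row to a line, values as JSON. apply_moves: Moves the arm, as the interface text tells. Its arguments: {"type":"object","properties":{"rows":{"type":"array","items":{"type":"array"}}},"required":["rows"]}

```bash
mkdir -p pics; cat > h.py <<'E'
import numpy as np,cv2
from bench import arm,eyes,workorder
def cam(n):
    p=eyes.camera_params(n);K=np.array([[p['fx'],0,p['cx']],[0,p['fy'],p['cy']],[0,0,1.]])
    return K,np.array(p['distortion'],float),np.array(p['world_from_camera'])
def rays(n,uv):
    K,d,T=cam(n);x=cv2.undistortPoints(np.array(uv,float).reshape(-1,1,2),K,d).reshape(-1,2)
    return T[:3,3],np.c_[x,np.ones(len(x))]@T[:3,:3].T
def onz(n,uv,z):
    o,r=rays(n,uv);return o+r*((z-o[2])/r[:,2])[:,None]
def proj(n,P):
    K,d,T=cam(n);W=np.linalg.inv(T);return cv2.projectPoints(np.array(P,float).reshape(-1,3),cv2.Rodrigues(W[:3,:3])[0],W[:3,3],K,d)[0].reshape(-1,2)
def snap(n,f):
    im=eyes.snapshot(n);cv2.imwrite('pics/'+f,cv2.cvtColor(im,cv2.COLOR_RGB2BGR));return im
E
python3 - <<'E'
from h import *
for n in('side','top'):
    snap(n,n+'0.png');print(n,cam(n)[2].round(3).tolist(),cam(n)[0][0,0])
s=arm.sense();print(s['position'],s['ee_rot'],s['finger_gap'])
E
```

```text
side [[-0.998, -0.049, 0.037, 0.545], [-0.06, 0.699, -0.712, 0.88], [0.009, -0.713, -0.701, 0.991], [0.0, 0.0, 0.0, 1.0]] 458.3810228962822
top [[0.018, -0.987, 0.157, 0.37], [-1.0, -0.019, -0.004, -0.014], [0.007, -0.157, -0.988, 1.328], [0.0, 0.0, 0.0, 1.0]] 476.1156837069768
[0.2269059  0.58199539 0.20489589] [-5.80505092e-01 -3.08738023e+00  1.72481625e-03] 0.09393662897431106
```

View pics/top0.png

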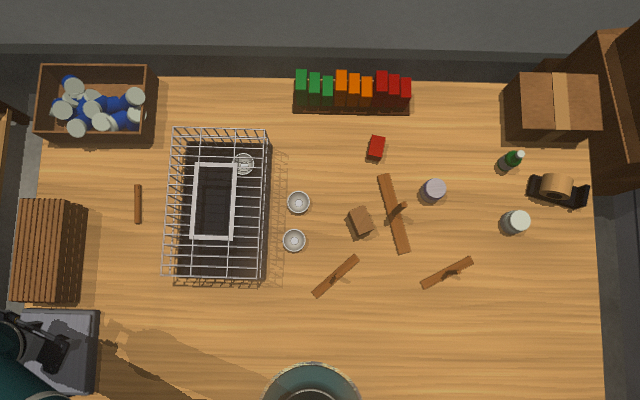

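View pics/side0.png

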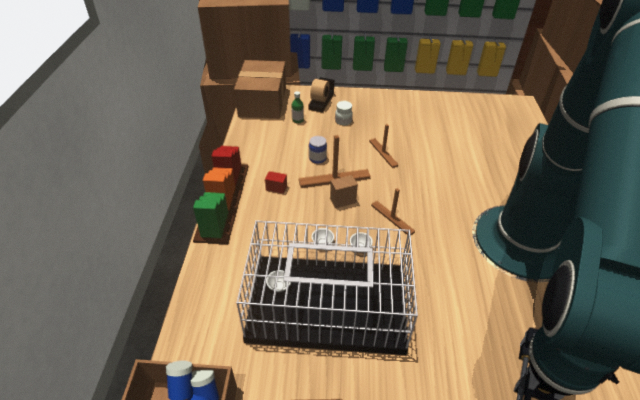

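Top view: three T-shaped things, at (394,213), (335,276) and (447,272). The one at (394,213) is clearly the longest, so it is the perch. Of the three bowls at (243,163), (298,203) and (294,240), the one inside the cage at (243,163) is the farthest from the base, so it is the feed bowl. The hatch rim runs about (194,163)–(232,240).

```bash
cat > m.py <<'E'
from h import *
im=cv2.cvtColor(cv2.imread('pics/top0.png'),cv2.COLOR_BGR2RGB);hsv=cv2.cvtColor(im,cv2.COLOR_RGB2HSV)
print('wood',hsv[195,388],hsv[240,402],'bench',hsv[150,330],hsv[240,370],'rim',im[200,194],'tray',im[200,213])
# perch board mask
b=hsv.astype(int);m=((b[...,2]<150)&(b[...,1]>90)).astype(np.uint8);m[:165]=0;m[262:]=0;m[:,:374]=0;m[:,415:]=0
n,l,st,c=cv2.connectedComponentsWithStats(m);i=1+st[1:,4].argmax();print(st[i],c[i])
m=(l==i).astype(np.uint8)
r=cv2.minAreaRect(cv2.findContours(m,0,1)[0][0]);print('rect',r)
bx=cv2.boxPoints(r);W=onz('top',bx,.014);print(W.round(4),[np.linalg.norm(W[k]-W[k-1]).round(4) for k in range(4)])
# hatch: white rim -> inner hole
w=((im.min(2)>150)).astype(np.uint8);w[:155]=0;w[248:]=0;w[:,:182]=0;w[:,245:]=0
a=cv2.resize(im[155:265,370:430],None,fx=5,fy=5,interpolation=2)
h=cv2.resize(im[120:290,155:290],None,fx=3.235,fy=3.235,interpolation=2)[:550]
v=np.hstack([a,h]);v2=np.hstack([cv2.resize(m[155:265,370:430]*255,None,fx=5,fy=5),cv2.resize(w[120:290,155:290]*255,None,fx=3.235,fy=3.235)[:550]])
print(v.shape);cv2.imwrite('pics/crop1.png',v[...,::-1])
cs,hi=cv2.findContours(w,cv2.RETR_CCOMP,cv2.CHAIN_APPROX_NONE)
for k,cc in enumerate(cs):
    if cv2.contourArea(cc)>800:
        r=cv2.minAreaRect(cc);W=onz('top',cv2.boxPoints(r),.17);print('hatch',hi[0][k],r,W[:,:2].round(4).tolist(),W.mean(0).round(4),[np.linalg.norm(W[j]-W[j-1]).round(4) for j in range(4)])
E
python3 m.py
```

```text
wood [ 14 172 151] [ 14 166 152] bench [ 17 144 191] [ 17 141 183] rim [192 184 176] tray [53 49 46]
[377 173  33  83 769] [392.04421326 209.58257477]
rect ((394.58111572265625, 213.50982666015625), (83.02407836914062, 24.509944915771484), 80.96051788330078)
[[ 0.6564 -0.1701  0.014 ]
 [ 0.6688 -0.2388  0.014 ]
 [ 0.4384 -0.273   0.014 ]
 [ 0.4267 -0.2061  0.014 ]] [np.float64(0.2324), np.float64(0.0698), np.float64(0.233), np.float64(0.0679)]
(550, 737, 3)
```

View pics/crop1.png

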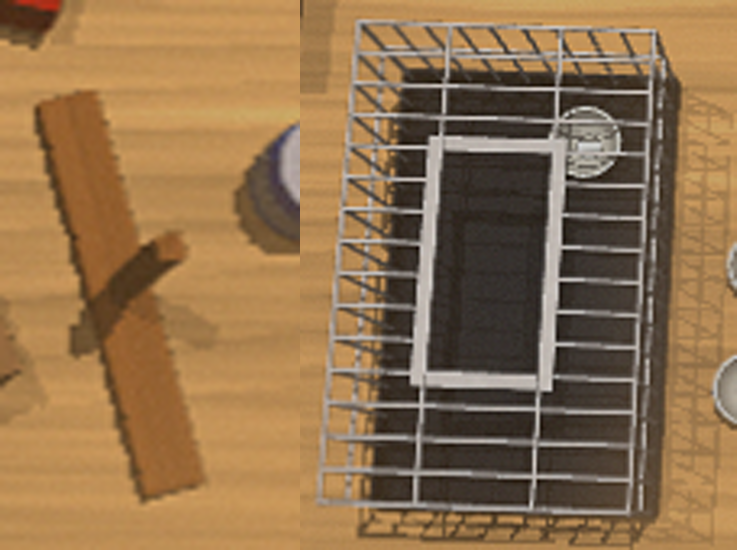

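The crop confirms the large perch: board corners about (377,176), (389,173), (411,252), (399,255), and the post top at (404.6,203.6). The empty hatch shows with its rim, and the bowl is inside the cage.

```bash
python3 - <<'E'
from h import *
q=np.array
b=q([(36,105),(97,90),(205,483),(143,500)])/5+q([370,155])
B=onz('top',b,.014);L=lambda W:[np.linalg.norm(W[k]-W[k-1]).round(4) for k in range(4)]
print('board',B[:,:2].round(4).tolist(),B.mean(0).round(4),L(B))
d=(B[0]+B[1]-B[2]-B[3])[:2];print('yaw',np.degrees(np.arctan2(d[1],d[0])))
print('posttop',onz('top',q([[173,243]])/5+q([370,155]),.174).round(4))
for nm,h in(('out',[(428,137),(565,140),(551,390),(411,385)]),('in',[(441,151),(552,154),(540,377),(426,373)])):
    W=onz('top',(q(h)-q([300,0]))/3.235+q([155,120]),.17);d=(W[0]+W[1]-W[2]-W[3])[:2]
    print(nm,W[:,:2].round(4).tolist(),W.mean(0).round(4),L(W),'yaw',np.degrees(np.arctan2(d[1],d[0])))
# side check of post top and board, hatch
print(proj('side',[[*B.mean(0)[:2],.174]]),proj('side',[[*W.mean(0)[:2],.17]]))
R=cv2.Rodrigues(arm.sense()['ee_rot'])[0];print(R.round(3).tolist())
E
```

```text
board [[0.6519, -0.1736], [0.6613, -0.2082], [0.441, -0.267], [0.4311, -0.2326]] [ 0.5463 -0.2203  0.014 ] [np.float64(0.2286), np.float64(0.0358), np.float64(0.228), np.float64(0.0357)]
yaw 14.942785446932575
posttop [[ 0.5497 -0.2217  0.174 ]]
out [[0.6447, 0.3015], [0.6443, 0.1954], [0.4515, 0.1971], [0.4532, 0.3029]] [0.5484 0.2492 0.17  ] [np.float64(0.1915), np.float64(0.1061), np.float64(0.1927), np.float64(0.1058)] yaw -0.46775192624853934
in [[0.6339, 0.2907], [0.633, 0.2049], [0.4612, 0.2058], [0.4625, 0.2921]] [0.5476 0.2484 0.17  ] [np.float64(0.1714), np.float64(0.0859), np.float64(0.1719), np.float64(0.0862)] yaw -0.3842435828960463
[[337.34026075 135.86082563]] [[330.42648431 263.08277942]]
[[-0.932, 0.363, -0.0], [0.363, 0.932, -0.001], [-0.0, -0.001, -1.0]]
```

Call:
apply_moves(
  rows=[
    [9.4,[0,0,5],0],
    [9.4,[0,0,5],0],
    [9.4,[1.8,-4.46,0],2],
    [9.4,[1.8,-4.46,0],2],
    [9.4,[1.8,-4.46,0],2],
    [9.4,[1.8,-4.46,0],2],
    [9.4,[1.8,-4.46,0],2],
    [9.4,[1.8,-4.46,0],2],
    [9.4,[1.8,-4.46,0],2],
    [9.4,[1.8,-4.46,0],2],
    [9.4,[1.8,-4.46,0],2],
    [9.4,[1.8,-4.46,0],2],
    [9.4,[1.8,-4.46,0],2],
    [9.4,[1.8,-4.46,0],2],
    [9.4,[1.8,-4.46,0],2],
    [9.4,[1.8,-4.46,0],2],
    [9.4,[1.8,-4.46,0],2],
    [9.4,[1.8,-4.46,0],2],
    [9.4,[1.8,-4.46,0],2],
    [9.4,[1.6,-4.46,0],2],
  ],
)

```text
time_s: 2.6
position: [0.5495, -0.2217, 0.3051]
ee_rot: [0.405, -3.115, -0.0]
contact_force: [1.5, 0.5, 0.3]
finger_gap: 0.094
grip_force: 0.0
```

```bash
python3 - <<'E'
from h import *
s=arm.sense();R=cv2.Rodrigues(s['ee_rot'])[0];print(s['time_s'],s['position'],np.degrees(np.arctan2(R[1,1],R[0,1])),R[:,2],s['joints'])
E
```

```text
2.6 [ 0.54953208 -0.22169245  0.3050929 ] 104.80501961960496 [-3.57190380e-04  8.80225402e-05 -9.99999932e-01] [-0.19534409  0.33517642  0.68485496  1.58845565 -0.21780081  1.29630219
  2.35081992]
```

Call:
apply_moves(
  rows=[
    [9.4,[-0.1,0,-4.3],0],
    [9.4,[0,0,-4.3],0],
    [9.4,[0,0,-4.3],0],
    [9.4,[0,0,-4.3],0],
    [9.4,[0,0,0],0],
    [0.5,[0,0,0],0],
    [0.5,[0,0,0],0],
    [0.5,[0,0,0],0],
    [0.5,[0,0,0],0],
    [0.5,[0,0,0],0],
    [0.5,[0,0,0],0],
    [0.5,[0,0,0],0],
    [0.5,[0,0,0],0],
  ],
)

```text
time_s: 4.22
position: [0.5481, -0.2205, 0.1334]
ee_rot: [0.402, -3.116, 0.0]
contact_force: [0.3, -0.1, -0.7]
finger_gap: 0.0174
grip_force: 0.0
```

Call:
apply_moves(
  rows=[
    [0.5,[0,0,0],0],
    [0.5,[0,0,0],0],
    [0.5,[0,0,0],0],
    [0.5,[0,0,0],0],
  ],
)

```text
time_s: 4.72
position: [0.548, -0.2205, 0.1334]
ee_rot: [-0.402, 3.116, 0.0]
contact_force: [-0.1, -0.2, -0.8]
finger_gap: 0.0141
grip_force: 30.0
```

Call:
apply_moves(
  rows=[
    [0.5,[0,0,1],0],
    [0.5,[0,0,3],0],
    [0.5,[0,0,5],0],
    [0.5,[0,0,5],0],
    [0.5,[0,0,5],0],
    [0.5,[0,0,3],0],
    [0.5,[0,0,1],0],
    [0.5,[0,0,0],0],
  ],
)

```text
time_s: 5.72
position: [0.5479, -0.2205, 0.3632]
ee_rot: [-0.402, 3.116, 0.0]
contact_force: [1.0, -0.4, -0.7]
finger_gap: 0.0139
grip_force: 30.0
```

Call:
apply_moves(
  rows=[
    [0.5,[0,0.5,0],0],
    [0.5,[0,1.5,0],0],
    [0.5,[0.4,3,0],-1.3],
    [0.5,[0.4,3,0],-1.4],
    [0.5,[0.4,4,0],-1.4],
    [0.5,[0.4,4,0],-1.4],
    [0.5,[0.4,4,0],-1.4],
    [0.5,[0.4,4,0],-1.4],
    [0.5,[0.4,4,0],-1.4],
    [0.5,[0.4,4,0],-1.4],
    [0.5,[0.4,4,0],-1.4],
    [0.5,[0.4,4,0],-1.4],
    [0.5,[0,3,0],-1.4],
    [0.5,[0,2.5,0],0],
    [0.5,[0,1,0],0],
    [0.5,[0,0.5,0],0],
    [0.5,[0,0,0],0],
    [0.5,[0,0,0],0],
  ],
)

```text
time_s: 7.98
position: [0.5883, 0.2485, 0.3636]
ee_rot: [0.018, 3.141, -0.0]
contact_force: [0.3, -0.2, -0.4]
finger_gap: 0.0139
grip_force: 30.0
```

```bash
cat > st.py <<'E'
import sys
from h import *
s=arm.sense();R=cv2.Rodrigues(s['ee_rot'])[0];print(s['time_s'],s['position'].round(4),'yaw',np.degrees(np.arctan2(R[1,1],R[0,1])).round(2),'F',s['contact_force'].round(1),'gap',s['finger_gap'],s['grip_force'])
x0,y0=0.548,0.249
t=s['position'];print('u',(x0-t[0])*1000,'dy',(t[1]-y0)*1000,'Pz',(t[2]+.019)*1000)
if len(sys.argv)>1:
    a=snap('side',sys.argv[1]+'s.png');b=snap('top',sys.argv[1]+'t.png')
    v=np.hstack([cv2.resize(a[100:360,210:470],(400,400),interpolation=2),cv2.resize(b[90:290,110:310],(400,400),interpolation=2)])
    cv2.imwrite('pics/'+sys.argv[1]+'.png',v[...,::-1])
E
python3 st.py a1
```

```text
7.975 [0.5883 0.2485 0.3636] yaw 89.33 F [ 0.3 -0.2 -0.4] gap 0.013884070116906518 29.99398022890091
u -40.253826248669135 dy -0.5003375291149359 Pz 382.6229816950124
```

View pics/a1.png

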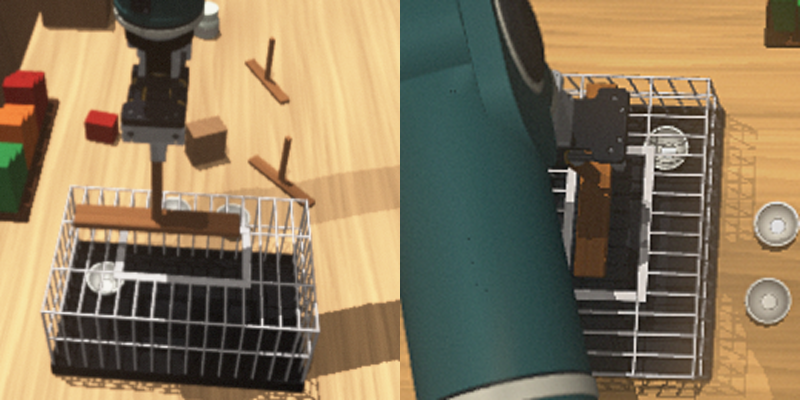

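Left panel (side): the perch hangs level above the hatch, board from (75,215) to (240,225). Right panel (top): the board lies along the hatch. Next I lower it onto the rim.

Call:
apply_moves(
  rows=[
    [0.5,[0,0,-1],0],
    [0.5,[0,0,-2],0],
    [0.5,[0,0,-1.8],0],
    [0.5,[0,0,-0.8],0],
    [0.5,[0,0,0],0],
    [0.5,[0,0,-0.2],0],
    [0.5,[0,0,-0.2],0],
    [0.5,[0,0,-0.1],0],
    [0.5,[0,0,0],0],
  ],
)

```text
time_s: 9.2
position: [0.5882, 0.2495, 0.3033]
ee_rot: [0.017, 3.141, 0.001]
contact_force: [-2.4, -0.5, 6.6]
finger_gap: 0.0137
grip_force: 30.0
```

Call:
apply_moves(
  rows=[
    [0.5,[-0.2,0,-0.1],0],
    [0.5,[-0.2,0,-0.1],0],
    [0.5,[-0.2,0,-0.1],0],
    [0.5,[0,0,0],0],
  ],
)

```text
time_s: 9.7
position: [0.5827, 0.2496, 0.3011]
ee_rot: [0.016, 3.139, 0.002]
contact_force: [-1.3, 0.4, 11.2]
finger_gap: 0.0138
grip_force: 30.0
```

Call:
apply_moves(
  rows=[
    [0.5,[-0.3,0,-0.1],0],
    [0.5,[-0.3,0,-0.1],0],
    [0.5,[-0.3,0,-0.1],0],
    [0.5,[0,0,0],0],
  ],
)

```text
time_s: 10.2
position: [0.5735, 0.2496, 0.2974]
ee_rot: [0.016, 3.14, 0.001]
contact_force: [-0.8, -0.8, 7.3]
finger_gap: 0.0139
grip_force: 30.0
```

```bash
python3 st.py a2
```

```text
10.2 [0.5735 0.2496 0.2974] yaw 89.4 F [-0.8 -0.8  7.3] gap 0.01389831907795742 30.001191794872284
u -25.509337834222933 dy 0.6286623448552853 Pz 316.41614820425633
```

View pics/a2.png

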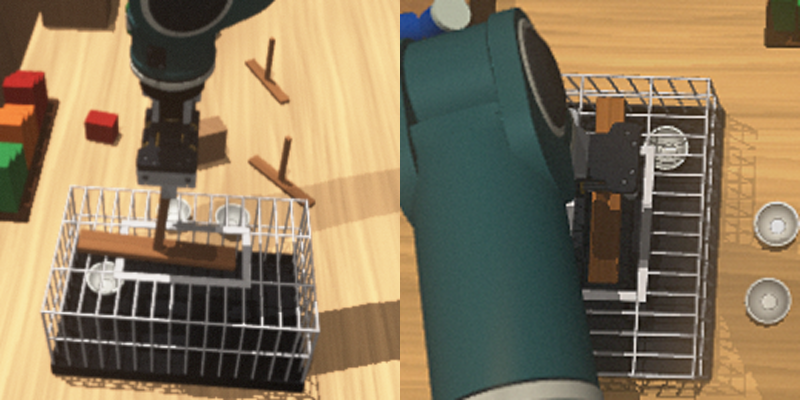

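The side panel shows the board tilting: left end at (80,240), right end at (238,265) dipping into the hatch. The pivot works, so I continue.

Call:
apply_moves(
  rows=[
    [0.5,[-0.3,0,-0.14],0],
    [0.5,[-0.3,0,-0.14],0],
    [0.5,[-0.3,0,-0.14],0],
    [0.5,[-0.3,0,-0.14],0],
    [0.5,[-0.3,0,-0.15],0],
    [0.5,[0,0,0],0],
  ],
)

```text
time_s: 11.05
position: [0.5584, 0.2497, 0.2902]
ee_rot: [0.016, 3.14, 0.001]
contact_force: [-0.6, -0.3, 5.3]
finger_gap: 0.0134
grip_force: 30.0
```

Call:
apply_moves(
  rows=[
    [0.5,[-0.3,0,-0.16],0],
    [0.5,[-0.3,0,-0.17],0],
    [0.5,[-0.3,0,-0.18],0],
    [0.5,[-0.3,0,-0.19],0],
    [0.5,[-0.3,0,-0.2],0],
    [0.5,[-0.3,0,-0.2],0],
    [0.5,[-0.3,0,-0.2],0],
    [0.5,[0,0,0],0],
  ],
)

```text
time_s: 12.05
position: [0.5372, 0.2497, 0.277]
ee_rot: [0.016, 3.141, 0.001]
contact_force: [-2.0, 1.0, 6.1]
finger_gap: 0.014
grip_force: 30.0
```

```bash
python3 st.py a3
```

```text
12.05 [0.5372 0.2497 0.277 ] yaw 89.41 F [-2.   1.   6.1] gap 0.01403017959468515 30.001643300056458
u 10.774118520891607 dy 0.7300615594224291 Pz 295.9689413348424
```

View pics/a3.png

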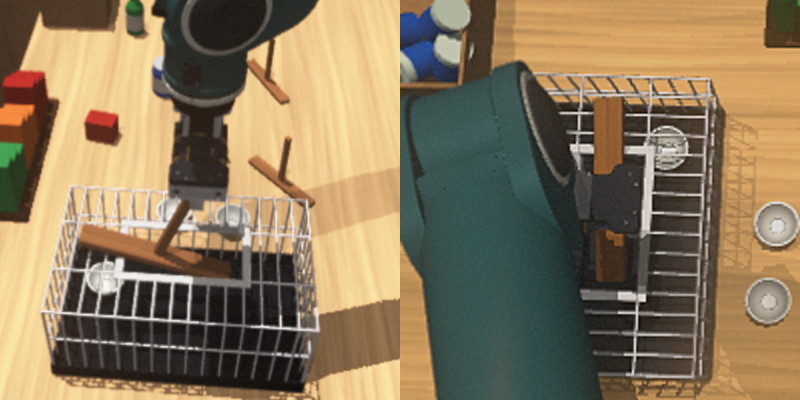

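The side panel shows the board slanting through the hatch: high end at (80,238), low end at (230,270). From the geometry the tilt is about 21°. Now I slide it along its length under the roof.

Call:
apply_moves(
  rows=[
    [0.5,[-0.4,0,0.1],0],
    [0.5,[-0.6,0,-0.1],0],
    [0.5,[-0.6,0,-0.1],0],
    [0.5,[-0.6,0,-0.1],0],
    [0.5,[-0.6,0,-0.1],0],
    [0.5,[-0.6,0,-0.15],0],
    [0.5,[-0.6,0,-0.15],0],
    [0.5,[0,0,0],0],
  ],
)

```text
time_s: 13.15
position: [0.4966, 0.2496, 0.2703]
ee_rot: [-0.016, -3.141, -0.0]
contact_force: [0.4, -0.4, -0.6]
finger_gap: 0.0136
grip_force: 30.0
```

Call:
apply_moves(
  rows=[
    [0.5,[-0.6,0,-0.15],0],
    [0.5,[-0.6,0,-0.15],0],
    [0.5,[-0.6,0,-0.15],0],
    [0.5,[-0.6,0,-0.15],0],
    [0.5,[-0.6,0,-0.15],0],
    [0.5,[-0.6,0,-0.15],0],
    [0.5,[-0.6,0,-0.15],0],
    [0.5,[0,0,0],0],
    [0.5,[0,0,0],0],
  ],
)

```text
time_s: 14.28
position: [0.4552, 0.2495, 0.2599]
ee_rot: [0.017, 3.141, 0.0]
contact_force: [0.1, 0.8, -1.4]
finger_gap: 0.0139
grip_force: 30.0
```

```bash
python3 st.py a4
```

```text
14.275 [0.4552 0.2495 0.2599] yaw 89.39 F [ 0.1  0.8 -1.4] gap 0.013923147456519302 29.99982386827469
u 92.79314114203451 dy 0.49720140935471946 Pz 278.93175818465687
```

View pics/a4.png

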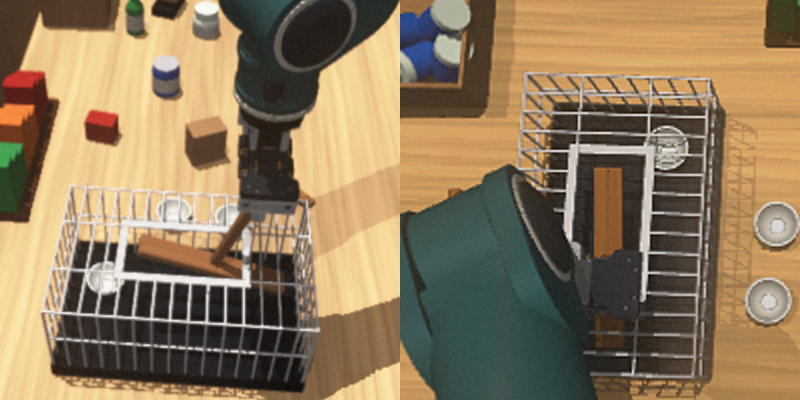

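Side panel: the low end at (285,280) is under the roof, and the high end at (140,242) is over the hatch. Top panel: the high end at (608,168) is clear of the rim edge at row 152. Next I lower it and check the forces.

Call:
apply_moves(
  rows=[
    [0.5,[0,0,-0.4],0],
    [0.5,[0,0,-0.5],0],
    [0.5,[0,0,-0.5],0],
    [0.5,[0,0,-0.5],0],
    [0.5,[0,0,0],0],
  ],
)

```text
time_s: 15.0
position: [0.4549, 0.2494, 0.2404]
ee_rot: [-0.017, -3.141, 0.001]
contact_force: [0.0, -0.3, -1.8]
finger_gap: 0.014
grip_force: 30.0
```

Call:
apply_moves(
  rows=[
    [0.5,[0,0,-0.4],0],
    [0.5,[0,0,-0.5],0],
    [0.5,[0,0,-0.5],0],
    [0.5,[0,0,-0.4],0],
    [0.5,[0,0,0],0],
  ],
)

```text
time_s: 15.62
position: [0.4549, 0.2494, 0.2225]
ee_rot: [-0.017, -3.141, 0.001]
contact_force: [0.9, -0.8, -0.5]
finger_gap: 0.0136
grip_force: 30.0
```

```bash
python3 st.py a5
```

```text
15.625 [0.4549 0.2494 0.2225] yaw 89.4 F [ 0.9 -0.8 -0.5] gap 0.013639017673876938 29.999773800373077
u 93.08087793759789 dy 0.3918907729521526 Pz 241.49982255211327
```

View pics/a5.png

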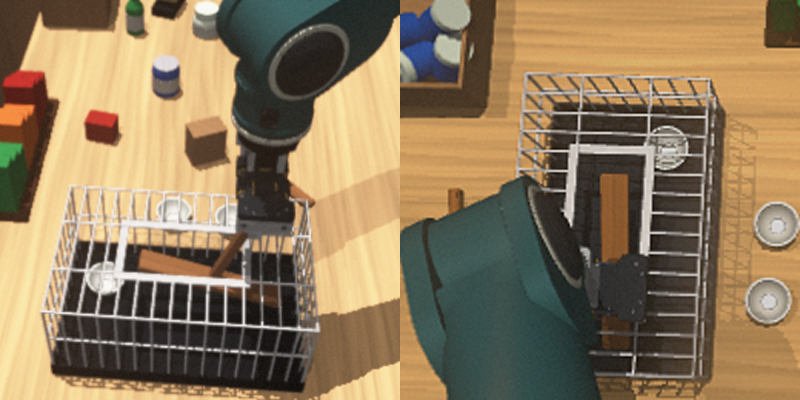

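```bash
python3 - <<'E'
from h import *
print(onz('top',[[110+214/2,90+174/2]],.152), onz('top',[[110+212/2,90+152/2]],.17))
E
```

```text
[[0.61213675 0.24728389 0.152     ]] [[0.63636548 0.24727447 0.17      ]]
```

Call:
apply_moves(
  rows=[
    [0.5,[0.4,0,0],0],
    [0.5,[0.6,0,0],0],
    [0.5,[0.6,0,0],0],
    [0.5,[0.6,0,0],0],
    [0.5,[0.4,0,0],0],
    [0.5,[0,0,0.4],0],
    [0.5,[0,0,0.4],0],
    [0.5,[0,0,0.2],0],
    [0.5,[0,0,0],0],
  ],
)

```text
time_s: 16.85
position: [0.481, 0.2496, 0.2331]
ee_rot: [0.016, 3.141, 0.0]
contact_force: [0.1, -0.6, -2.0]
finger_gap: 0.014
grip_force: 30.0
```

Call:
apply_moves(
  rows=[
    [0.5,[0.2,0,0.2],0],
    [0.5,[0.2,0,0.2],0],
    [0.5,[0.2,0,0.2],0],
    [0.5,[0,0,0],0],
  ],
)

```text
time_s: 17.35
position: [0.4871, 0.2494, 0.2387]
ee_rot: [-0.017, -3.141, 0.0]
contact_force: [0.8, 0.0, -3.2]
finger_gap: 0.0134
grip_force: 30.0
```

Call:
apply_moves(
  rows=[
    [0.5,[0.2,0,0.3],0],
    [0.5,[0.2,0,0.3],0],
    [0.5,[0.2,0,0.3],0],
    [0.5,[0,0,0],0],
  ],
)

```text
time_s: 17.85
position: [0.4933, 0.2495, 0.2481]
ee_rot: [0.017, 3.141, 0.0]
contact_force: [1.1, -0.5, -2.4]
finger_gap: 0.0139
grip_force: 30.0
```

Call:
apply_moves(
  rows=[
    [0.5,[0.2,0,0.3],0],
    [0.5,[0.2,0,0.3],0],
    [0.5,[0.2,0,0.3],0],
    [0.5,[0.2,0,0.3],0],
    [0.5,[0.2,0,0.2],0],
    [0.5,[0,0,0],0],
  ],
)

```text
time_s: 18.6
position: [0.503, 0.2495, 0.2619]
ee_rot: [-0.016, -3.141, 0.0]
contact_force: [-0.7, -0.4, -3.9]
finger_gap: 0.0136
grip_force: 30.0
```

```bash
python3 st.py a6
```

```text
18.6 [0.503  0.2495 0.2619] yaw 89.4 F [-0.7 -0.4 -3.9] gap 0.013626384881137632 29.999536871910095
u 44.962456172604746 dy 0.5403405189214339 Pz 280.9456630512751
```

View pics/a6.png

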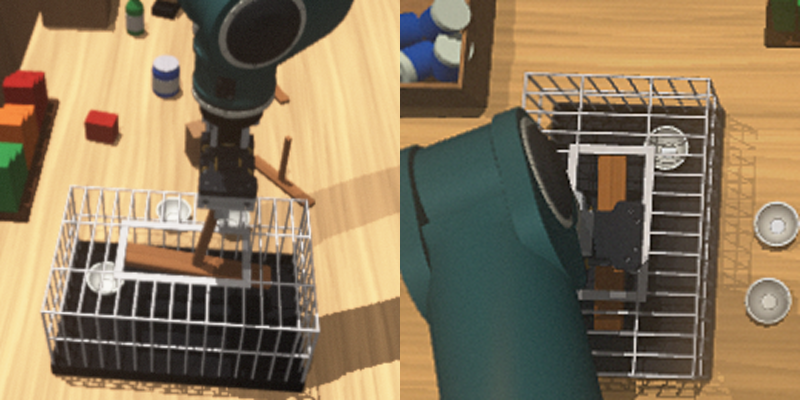

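Side panel: the board's high end at (125,250) is under the rim and the perch is nearly level, its right end at (270,275). I continue to about 2–3°.

Call:
apply_moves(
  rows=[
    [0.5,[0.3,0,0.3],0],
    [0.5,[0.3,0,0.3],0],
    [0.5,[0.3,0,0.3],0],
    [0.5,[0.3,0,0.3],0],
    [0.5,[0,0,0],0],
  ],
)

```text
time_s: 19.32
position: [0.5155, 0.2494, 0.274]
ee_rot: [0.017, 3.141, -0.0]
contact_force: [-0.8, 0.1, -2.5]
finger_gap: 0.0138
grip_force: 30.0
```

Call:
apply_moves(
  rows=[
    [0.5,[0.2,0,0.3],0],
    [0.5,[0.2,0,0.3],0],
    [0.5,[0,0,0],0],
  ],
)

```text
time_s: 19.7
position: [0.5194, 0.2494, 0.28]
ee_rot: [0.017, 3.141, -0.0]
contact_force: [2.8, -0.2, -5.6]
finger_gap: 0.0139
grip_force: 30.0
```

Call:
apply_moves(
  rows=[
    [0.5,[0,0,-0.5],0],
    [0.5,[0,0,-1],0],
    [0.5,[0,0,-1],0],
    [0.5,[0,0,-1],0],
    [0.5,[0,0,-1],0],
    [0.5,[0.5,0,-0.5],0],
    [0.5,[0.5,0,0],0],
    [0.5,[0.5,0,0],0],
    [0.5,[0.4,0,0],0],
    [0.5,[0,0,0],0],
    [0.5,[0,0,0],0],
    [0.5,[0,0,0],0],
    [0.5,[0,0,0],0],
  ],
)

```text
time_s: 21.32
position: [0.538, 0.2495, 0.2299]
ee_rot: [0.016, 3.141, -0.0]
contact_force: [0.6, -0.1, -0.8]
finger_gap: 0.0134
grip_force: 30.0
```

```bash
python3 st.py a7; python3 -c "
from h import *
s=arm.sense();print(s['qd'].round(4))
a=cv2.imread('pics/a7s.png');cv2.imwrite('pics/a7b.png',cv2.resize(a[200:350,220:430],None,fx=3.6,fy=3.6,interpolation=2))
p=s['position'];x,y,z=p[0],p[1],p[2]+.019-.152+.014
print((np.array(proj('side',[[x+.115,y+.018,z],[x-.115,y+.018,z],[x,y,z],[x,y,z+.1]]))-[220,200])*3.6)"
```

```text
21.325 [0.538  0.2495 0.2299] yaw 89.4 F [ 0.6 -0.1 -0.8] gap 0.013432891980558515 29.99971568584442
u 10.013036856843517 dy 0.5053577364121098 Pz 248.88452825212764
[-0.0005  0.0001  0.0004 -0.0012 -0.0001  0.001  -0.0003]
[[229.60966808 298.55066842]
 [588.95299874 318.2817098 ]
 [409.70323014 285.44752485]
 [415.34431535 187.9268663 ]]
```

View pics/a7b.png

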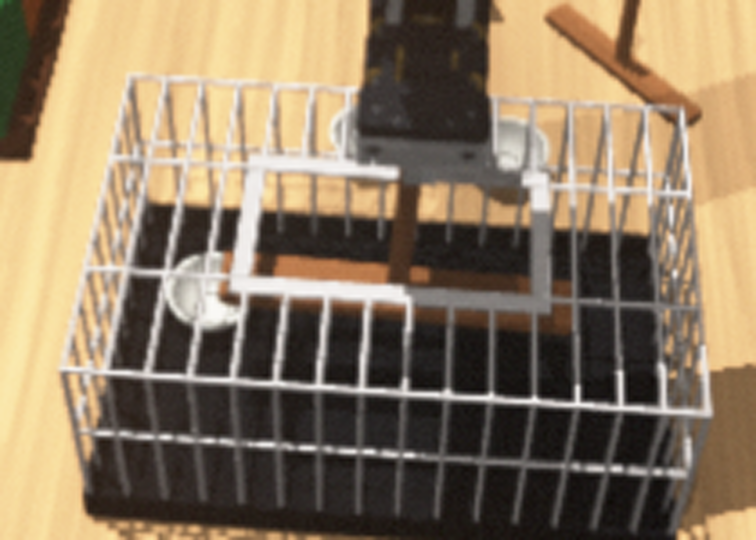

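The side crop shows the whole board inside the cage, from (222,290) to (573,320), level to about 2–3°. It is free of the cage and well above the bowl, and the arm is still. I'm handing in.

```bash
python3 -c "
from bench import workorder
print(workorder.hand_in())"
```

```text
the job is handed in; nothing more can be done
None
```

The job is handed in, with no verdict returned: the gripper still holds the perch by its post, about 2–3° from level and still, with the whole board inside the cage, about 10 cm above the bench, clear of the cage and the bowl.

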